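# Put the engraving vise's jaws away beside their mates

## Task

Put the four loose vise jaws from the bench away in the jaw tray: each goes into the compartment that already holds its mate (the jaw of the same shape), lying flat the same way up as it lies now, in front of the mate and parallel to it, without shifting the mates. The two steel pieces that have no mate in the tray, the round plate and the plain block, stay where they lie.

Things in the scene. Friction and masses are not known exactly. Their poses are not given: they have to be found in the camera images.
- flat_jaw: Flat jaw: a plain straight steel bar, 16 (x) by 58 (y) mm, two small screw holes in its top; the long side at +x is its face. 16 mm high, 80 to 210 g, loose on the bench, to be put away. Origin: underside, middle of that outline; z up. Grip it across its 16 mm depth (along x), at mid-length.
- half_jaw: Half-round jaw: a steel half-disc, 28 (x) by 56 (y) mm, its top full of small dark pin holes; the straight edge at +x is its face, the curved back is at -x. 16 mm high, 80 to 210 g, loose on the bench, to be put away. Origin: underside, middle of that outline; z up. Grip it across its 28 mm depth (along x), at mid-length.
- notch_jaw: Twin-notch jaw: a steel bar, 24 (x) by 58 (y) mm, two V notches (15 wide, 11 deep, 18.5 mm either side of the middle) in its +x face, which is flat for 22 mm between them. 16 mm high, 80 to 210 g, loose on the bench, to be put away. Origin: underside, middle of that outline; z up. Grip it across its 24 mm depth (along x), at mid-length.
- nose_jaw: Nose jaw: T-shaped steel, 34 (x) by 52 (y) mm: a bar 14 by 52 mm at the back (-x) and a nose 22 mm wide reaching forward to its face at +x. 16 mm high, 80 to 210 g, loose on the bench, to be put away. Origin: underside, middle of that outline; z up. Grip it across its 34 mm depth (along x), at mid-length.
- flat_mate: Second flat jaw, same shape and origin, loose in the jaw tray at the far side of a compartment (any of the four), face (+x) towards the robot. The loose flat jaw belongs in front of it: origin 64 mm along this +x (45 to 80 leaves it clear), same height. The tray: fixed, dark wood, felt floor 5 mm above the bench, 4 compartments in a row along y.
- half_mate: Second half-round jaw, same shape and origin, loose in the jaw tray at the far side of a compartment (any of the four), face (+x) towards the robot. The loose half-round jaw belongs in front of it: origin 64 mm along this +x (45 to 80 leaves it clear), same height. Tray walls 5 mm thick: outer ones reach 18 mm, partitions 16 mm above the bench.
- notch_mate: Second twin-notch jaw, same shape and origin, loose in the jaw tray at the far side of a compartment (any of the four), face (+x) towards the robot. The loose twin-notch jaw belongs in front of it: origin 64 mm along this +x (45 to 80 leaves it clear), same height. Compartment inside: 76 mm wide (y), mate in the middle within 2 mm.
- nose_mate: Second nose jaw, same shape and origin, loose in the jaw tray at the far side of a compartment (any of the four), face (+x) towards the robot. The loose nose jaw belongs in front of it: origin 64 mm along this +x (45 to 80 leaves it clear), same height. Compartment inside: 130 mm deep, from 21 mm behind to 109 mm in front of this origin.
- round_plate: Look-alike that stays: a full round steel plate with pin holes like the half-round jaw's, 46 mm across, 16 mm high; it has no mate in the tray. Origin: middle of its underside, z up.
- bench_block: Look-alike that stays: a plain rectangular steel bench block, 32 (x) by 44 (y) mm, 16 mm high, no holes or notches; it has no mate in the tray. Origin: middle of its underside, z up.

How it is judged (in metres and radians):
At the end, for the whole second after the job is handed in: Each loose jaw rests in its mate's compartment, in front of the mate (origins at most 104 mm apart), within 25 mm sideways and 4 mm in height, flat within 0.1 rad, parallel within 0.3 rad; the mates are flat and within 20 mm, round plate and block within 20 mm, of their start (x of flat_jaw in the frame of flat_mate between 0.013 and 0.104 m and y of flat_jaw in the frame of flat_mate between -0.025 and 0.025 m and z of flat_jaw in the frame of flat_mate between -0.004 and 0.004 m and angle between each of flat_jaw, flat_mate, half_jaw, half_mate, notch_jaw, notch_mate, nose_jaw, nose_mate's own z axis and vertical below 0.1 rad and angle between the x axis of flat_jaw and the x axis of flat_mate, either way round below 0.3 rad and linear speed of each of flat_jaw, half_jaw, notch_jaw, nose_jaw below 0.01 m/s and distance of each of flat_mate, half_mate, notch_mate, nose_mate, round_plate, bench_block from where it was at the start of the episode below 0.02 m and x of half_jaw in the frame of half_mate between 0.025 and 0.104 m and y of half_jaw in the frame of half_mate between -0.025 and 0.025 m and z of half_jaw in the frame of half_mate between -0.004 and 0.004 m and angle between the x axis of half_jaw and the x axis of half_mate, either way round below 0.3 rad and x of notch_jaw in the frame of notch_mate between 0.021 and 0.104 m and y of notch_jaw in the frame of notch_mate between -0.025 and 0.025 m and z of notch_jaw in the frame of notch_mate between -0.004 and 0.004 m and angle between the x axis of notch_jaw and the x axis of notch_mate, either way round below 0.3 rad and x of nose_jaw in the frame of nose_mate between 0.031 and 0.104 m and y of nose_jaw in the frame of nose_mate between -0.025 and 0.025 m and z of nose_jaw in the frame of nose_mate between -0.004 and 0.004 m and angle between the x axis of nose_jaw and the x axis of nose_mate, either way round below 0.3 rad); the robot touches nothing.
It fails at once if the round plate is moved from its place (more than 20 mm) (distance of round_plate from where it was at the start of the episode above 0.02 m).
It fails at once if the plain bench block is moved from its place (more than 20 mm) (distance of bench_block from where it was at the start of the episode above 0.02 m).
It also fails if it takes over 88 s, if anything falls off the work surface, if the arm or the gripper's body presses on something with over 40 N, if the wrist force passes 120 N, or if a joint passes its speed limit or range.

## Robot

A 7-joint arm with a two-finger parallel gripper is mounted at the origin on the work surface. World frame = base frame: x ahead of the robot, y to its left, z up, the work surface at z = 0. Lengths are in mm, angles in rad, forces in N, time in s.
With the tool pointing down it reaches from about 400 to 875 mm from the base axis. Payload 4.4 kg.
Tool frame: the origin (TCP) lies midway between the tips of the shut fingers; the grasp point (between the pads) lies 19 mm behind it; z points along the fingers, y is the line along which they close (so a half turn about z gives the same grasp; the last joint's range is limited). The gripper opens to 85 mm and grips with 20 to 120 N. Pads are 22 mm wide; open, the fingers measure 114 mm over their backs; the gripper's body (76 mm by 85 mm) begins 54 mm behind the grasp point. The pads swing forward as they close: fully open they stand 13 mm farther back than shut.
Start: joints at [-1.229, 0.628, 0.038, 1.517, -0.027, 0.996, -0.02], TCP at [257.762, 596.721, 231.313] pointing down, gripper open.
Joint ranges: [-3.06, 3.06], [-0.37, 2.12], [-1.25, 1.32], [0.18, 2.47], [-1.1, 4.24], [0.23, 1.98], [-2.94, 2.94]. Speed limits (rad/s): [2.57, 2.57, 3.14, 3.14, 3.14, 3.14, 3.14].

## Interface

Orientations are given as [roll, pitch, yaw] about the fixed x, y, z axes, in that order (R = Rz(yaw) Ry(pitch) Rx(roll)).
In Python, from cell import monitor, cams, ctrl gives the robot as it stands.
- The arm moves only by the tool drive_tool, never from a script. Its argument "motion" is a list of rows, each an object with "fingers": the opening, from 0 (shut) to 1 (fully open); "linear": the shift along the tool's x, y, z in m, a list of three; "twist": the turn about the tool's z in rad. In form: [{"fingers": fingers, "linear": [x, y, z], "twist": twist}, ...]. A call has 1 to 5 rows; each row shifts and turns the commanded pose from where the row before left it, along the tool's axes as they then stand; what a row does not reach is not made up. A row lasts 1/12 s, in which the tool goes at most 41.7 mm and 7.16 degrees, less where a joint would pass 70% of its speed; a pose out of reach is approached as far as the arm can. A call with a gripper value outside its range is refused whole. The fingers move at their own pace and stop on an object; the grip force is fixed at half the most. Time passes only in rows, so rows that do not move let the fingers close. It gives the time, the measured TCP pose, the force, the opening and the grip force at its end, in the units of the state.
- monitor.read_state(): the state, without advancing time (a new reading comes with each control period).
- cams.get_image(name): name is "side" or "top" or "wrist"; returns a dict with "color" (420x560x3 uint8, blue, green, red), "K" (3x3 intrinsics, pixels), "R" (3x3) and "t" (3): a world point X has camera coordinates R X + t. Camera axes: x right, y down, z forward; pixel columns grow to the right and rows downward; lengths in mm; the calibration is good to about 2 mm. A picture is of the moment at which its call begins. There is no depth.
- ctrl.finish_job(): hands the job in; it is judged then, once.
The state is a dict: "clock": time; "qpos": joint angles; "qd": joint speeds; "tau": joint torques, N m; "eef_pos": TCP position; "tool_rot": TCP orientation; "force": force on the tool from outside, world axes, zero at the start; "torque": the same for the moment, N m; "width": finger opening in mm; "gripper_force": force on a finger pad.
Only numpy, scipy, OpenCV 4.12 (cv2) and the standard library are available. Lean on these libraries where they do the work, as an engineer would, in place of code of your own. Each camera call takes 0.05 s, during which the arm holds its last target. There are 200 camera calls.

## Working session

There is one attempt and no reset: what is moved stays moved. The work goes in short steps, Python scripts to look and compute and a tool call to move; the robot and the scene stay as the last step left them, time stands still between calls to the robot, and variables do not carry over. Pictures are saved under pics/ and viewed, at most 14 in all, crops included, and the job is handed in when it is done.

Besides the shell and the picture viewer there is one more tool, called as a command line: name --argument value ..., lists and objects as JSON in quotes. drive_tool: Moves the arm, as the interface text tells. Its arguments: {"type":"object","properties":{"motion":{"type":"array"}},"required":["motion"]}

```bash
mkdir -p pics; python3 - <<'E'
from cell import monitor, cams, ctrl
import cv2, pickle
d={}
for n in ("top","side","wrist"):
    im=cams.get_image(n); d[n]=im; cv2.imwrite(f"pics/{n}0.png",im["color"])
    print(n,im["K"].round(1).tolist(),im["R"].round(4).tolist(),im["t"].round(1).tolist())
pickle.dump(d,open("d0.pkl","wb"))
print(monitor.read_state())
E
```

```text
top [[480.6, 0.0, 277.9], [0.0, 480.6, 217.3], [0.0, 0.0, 1.0]] [[0.1458, -0.9893, 0.001], [-0.9687, -0.143, -0.2028], [0.2008, 0.0286, -0.9792]] [-75.6, 579.3, 1037.7]
side [[404.1, 0.0, 283.5], [0.0, 404.1, 207.8], [0.0, 0.0, 1.0]] [[0.9033, -0.4287, -0.014], [-0.2837, -0.5726, -0.7692], [0.3218, 0.6988, -0.6389]] [-496.8, 183.4, 647.3]
wrist [[319.8, 0.0, 281.7], [0.0, 319.8, 209.0], [0.0, 0.0, 1.0]] [[0.3967, 0.9179, -0.0017], [0.8828, -0.381, 0.2746], [0.2514, -0.1105, -0.9616]] [-649.4, -34.8, 379.2]
{'clock': 0.15, 'qpos': array([-1.22880747,  0.62915689,  0.03846315,  1.51814307, -0.02698271,
        0.99628742, -0.02000841]), 'qd': array([ 0.00134767, -0.00113988, -0.0010827 , -0.00420685, -0.00068427,
       -0.00060334, -0.00107395]), 'tau': array([ 2.07482881e-03, -5.63797152e+01,  1.22834288e+00, -1.93647927e+01,
        1.12950100e-02,  7.43151759e-03,  2.81571766e-05]), 'eef_pos': array([257.57136714, 596.2706231 , 230.58403107]), 'tool_rot': array([-3.14011660e+00,  3.16402130e-05,  2.73379276e+00]), 'force': array([ 0.18832576, -0.23272528, -0.65891471]), 'torque': array([-0.0086047 ,  0.04021432, -0.02200932]), 'gripper_force': 0.0, 'width': 85.3463530452185}
```

View pics/top0.png

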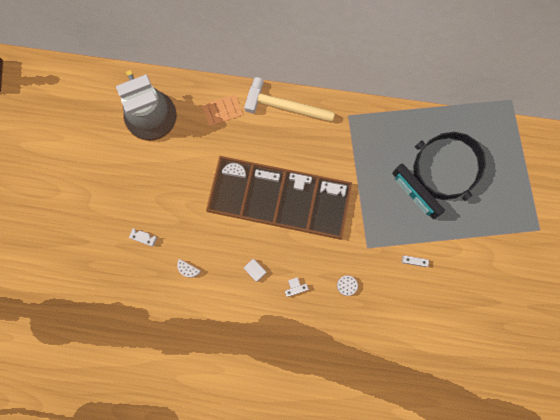

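View pics/side0.png

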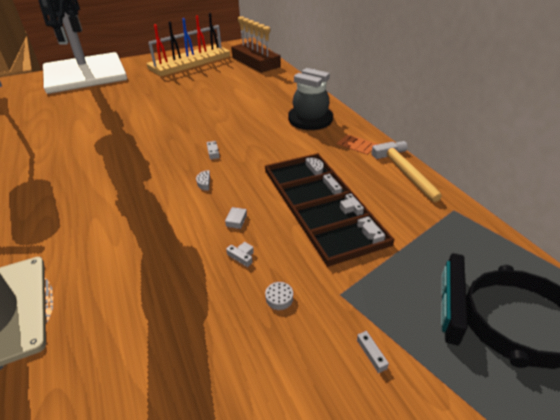

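Top view: tray at cols 208–352, rows 157–238, with mates left to right half, flat, nose and notch. The loose pieces are notch (143,237), half (188,269), block (255,271), nose (296,288), round plate (347,286) and flat (416,261). Next I enlarge both views.

```bash
python3 - <<'E'
import pickle,cv2
d=pickle.load(open("d0.pkl","rb"))
def tile(n,boxes,s,out,cols):
    import numpy as np
    T=[cv2.resize(d[n]["color"][y:y+h,x:x+w],None,fx=s,fy=s,interpolation=cv2.INTER_CUBIC) for x,y,w,h in boxes]
    rows=[np.hstack(T[i:i+cols]) for i in range(0,len(T),cols)]
    cv2.imwrite(out,np.vstack(rows))
# each tile 44x44 px x6 =264
tile("top",[(122,216,44,44),(166,247,44,44),(274,266,44,44),(394,240,44,44),(216,154,44,44),(246,154,44,44)],6,"pics/topc.png",3)
tile("side",[(191,128,44,44),(182,158,44,44),(218,232,44,44),(350,330,44,44),(294,144,44,44),(349,208,44,44)],6,"pics/sidec.png",3)
tile("top",[(204,150,156,95)],5,"pics/topt.png",1)
E
```

```text
(no output)
```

View pics/topc.png

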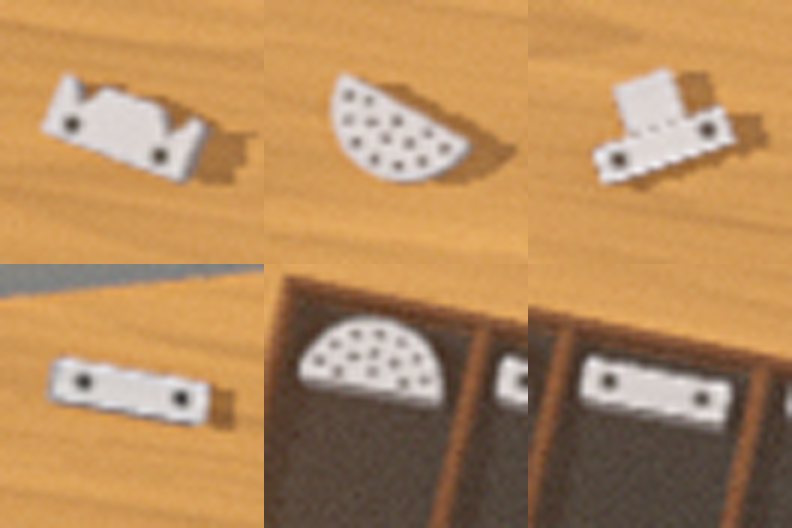

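View pics/sidec.png

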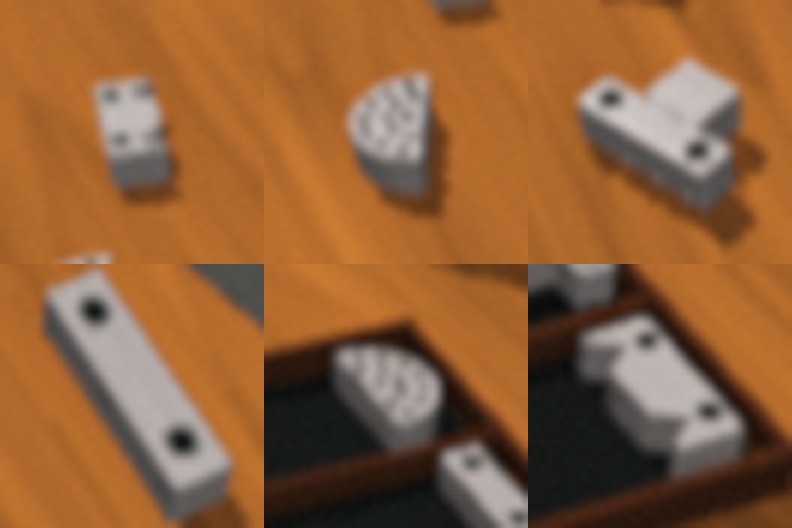

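View pics/topt.png

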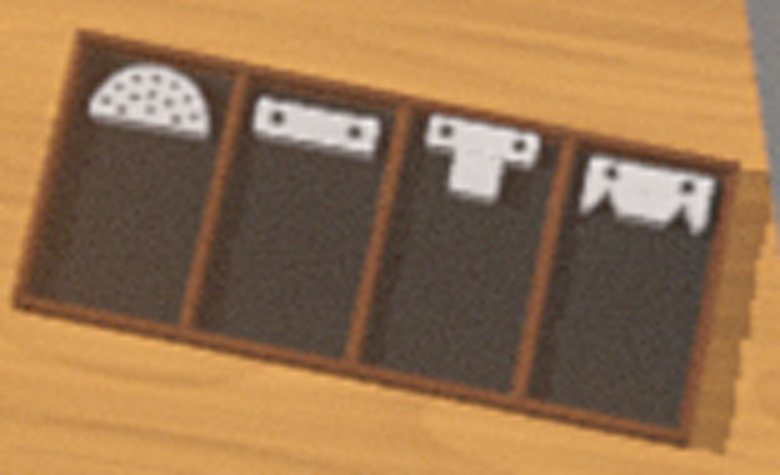

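Readings: notch holes at tile (71,124) and (160,156), half edge ends (78,75) and (204,147), nose holes (91,160) and (180,130), flat holes (84,118) and (181,134). Mate landmarks come from the tray crop, and the side crop gives the same holes for height.

```bash
cat > geo.py <<'E'
import numpy as np, pickle, cv2
d=pickle.load(open("d0.pkl","rb"))
def P(n): return d[n]["K"]@np.c_[d[n]["R"],d[n]["t"]]
def px(p,o,s): return (np.array(p,float)+.5)/s-.5+np.array(o)
def tri(a,b):
    X=cv2.triangulatePoints(P("top"),P("side"),a.reshape(2,1),b.reshape(2,1)); return (X[:3]/X[3]).ravel()
def plane(a,z,n="top"):
    c=d[n]; r=c["R"].T@np.linalg.solve(c["K"],[*a,1]); C=-c["R"].T@c["t"]; return (C+r*(z-C[2])/r[2])
E
python3 - <<'E'
from geo import *
np.set_printoptions(precision=1,suppress=True)
T={"notch":((122,216),[(71,124),(160,156)],(191,128),[(111,96),(121,140)]),
"half":((166,247),[(78,75),(204,147)],(182,158),[(166,75),(156,165)]),
"nose":((274,266),[(91,160),(180,130)],(218,232),[(83,99),(169,150)]),
"flat":((394,240),[(84,118),(181,134)],(350,330),[(95,47),(182,177)])}
for k,(o,a,o2,b) in T.items():
    for p,q in zip(a,b): print(k,tri(px(p,o,6),px(q,o2,6)))
print("notch_mate",[tri(px(p,(204,150),5),px(q,(349,208),6)) for p,q in [((611,174),(119,77)),((688,187),(181,147))]])
L={"notch":((122,216),[(42,130),(184,180),(68,75),(207,124)]),
"half":((166,247),[(78,75),(204,147),(136,180)]),
"nose":((274,266),[(72,184),(207,140),(86,85),(140,70)]),
"flat":((394,240),[(48,136),(205,158),(52,94),(211,120)])}
def rep(k,p):
    v=p[1]-p[0]; print(k,"pts",p[:,:2].ravel(),"mid",(p[:1]+p[1:2])[0,:2]/2,"len %.1f yaw_x %.3f"%(np.hypot(*v[:2]),np.arctan2(v[1],v[0])+np.pi/2))
for k,(o,c) in L.items(): rep(k,np.array([plane(px(q,o,6),16) for q in c]))
for k,(o,a,_,_) in T.items(): rep(k+" holes",np.array([plane(px(q,o,6),16) for q in a]))
M={"half_m":[(88,112),(210,135),(155,62)],"flat_m":[(277,118),(356,132)],"nose_m":[(447,132),(520,146),(448,195),(500,203)],"notch_m":[(611,174),(688,187)]}
for k,c in M.items(): rep(k,np.array([plane(px(q,(204,150),5),21) for q in c]))
print("tray outer",[plane(px(q,(204,150),5),18)[:2] for q in [(80,32),(738,164),(686,440),(14,303)]])
E
```

```text
notch [499.4 341.4  14.1]
notch [492.1 304.   14.8]
half [462.7 225.8  13.7]
half [442.2 172.6  12.2]
nose [423.5 -39.7  14.7]
nose [439.6 -71.9  15.2]
flat [ 539.3 -303.5   15.5]
flat [ 538.4 -341.4   15.3]
notch_mate [array([689.9, -91.6,  19.7]), array([ 688.3, -128.7,   20.4])]
notch pts [494.4 351.6 483.1 292.6 517.4 346.1 506.2 288.1] mid [488.8 322.1] len 60.1 yaw_x -0.189
half pts [460.9 225.6 440.5 172.1 424.2 195.8] mid [450.7 198.8] len 57.2 yaw_x -0.364
nose pts [412.6 -33.6 436.6 -82.5 450.7 -33.5 459.4 -53.3] mid [424.6 -58. ] len 54.5 yaw_x 0.458
flat pts [ 529.5 -289.9  529.8 -350.9  546.  -289.9  544.9 -352. ] mid [ 529.6 -320.4] len 61.1 yaw_x 0.006
notch holes pts [498.4 340.9 491.1 303.8] mid [494.7 322.3] len 37.8 yaw_x -0.196
half holes pts [460.9 225.6 440.5 172.1] mid [450.7 198.8] len 57.2 yaw_x -0.364
nose holes pts [422.6 -39.5 438.9 -71.7] mid [430.8 -55.6] len 36.1 yaw_x 0.468
flat holes pts [ 538.5 -303.1  537.8 -340.9] mid [ 538.1 -322. ] len 37.9 yaw_x -0.019
half_m pts [682.6 162.3 679.8 102.2 712.2 134.4] mid [681.2 132.3] len 60.1 yaw_x -0.046
flat_m pts [692.9  71.6 691.5  32.9] mid [692.2  52.3] len 38.7 yaw_x -0.036
nose_m pts [697.9 -10.4 696.1 -46.1 667.  -15.3 666.7 -40.4] mid [697.  -28.3] len 35.8 yaw_x -0.050
notch_m pts [ 688.7  -91.2  687.7 -128.5] mid [ 688.2 -109.8] len 37.3 yaw_x -0.027
tray outer [array([722.9, 173.5]), array([ 703.5, -151.2]), array([ 566.2, -142.5]), array([585. , 181.5])]
```

Heights agree: loose tops about 15 mm against 16 given, mate tops about 20 against 21. I have the poses and targets, so I plan the first move.

```bash
cat > plan.py <<'E'
import numpy as np,sys,json
from cell import monitor
# args: x y z jawangle nrows fingers [x y z yaw nrows fingers ...]
s=monitor.read_state(); p=s["eef_pos"].copy(); yaw=s["tool_rot"][2]
print("now",p.round(1),yaw.round(3),"w %.1f t %.2f q7 %.2f"%(s["width"],s["clock"],s["qpos"][6]))
a=list(map(float,sys.argv[1:]))
for i in range(0,len(a),6):
    t=np.array(a[i:i+3]); ty=a[i+3]+np.pi/2; n=int(a[i+4]); f=a[i+5]
    for k in range(n,0,-1):
        dy=round(-((ty-yaw+np.pi)%(2*np.pi)-np.pi)/k,3)
        d=(t-p)/k; c,sn=np.cos(yaw),np.sin(yaw)
        l=np.round([(c*d[0]+sn*d[1])/1e3,(sn*d[0]-c*d[1])/1e3,-d[2]/1e3],4 if k<2 else 3)
        print(json.dumps({"fingers":f,"linear":l.tolist(),"twist":dy}))
        p=p+np.array([c*l[0]+sn*l[1],sn*l[0]-c*l[1],-l[2]])*1e3; yaw-=dy
    print()
E
python3 plan.py 500.5 320.3 80 -0.19 14 0.7
```

```text
now [257.6 596.3 230.6] 2.734 w 85.3 t 0.15 q7 -0.02
{"fingers": 0.7, "linear": [-0.024, -0.011, 0.011], "twist": 0.097}
{"fingers": 0.7, "linear": [-0.025, -0.009, 0.011], "twist": 0.097}
{"fingers": 0.7, "linear": [-0.025, -0.006, 0.011], "twist": 0.097}
{"fingers": 0.7, "linear": [-0.026, -0.004, 0.011], "twist": 0.097}
{"fingers": 0.7, "linear": [-0.026, -0.001, 0.011], "twist": 0.096}
{"fingers": 0.7, "linear": [-0.026, 0.001, 0.011], "twist": 0.097}
{"fingers": 0.7, "linear": [-0.026, 0.004, 0.011], "twist": 0.096}
{"fingers": 0.7, "linear": [-0.026, 0.006, 0.011], "twist": 0.097}
{"fingers": 0.7, "linear": [-0.025, 0.008, 0.01], "twist": 0.096}
{"fingers": 0.7, "linear": [-0.024, 0.011, 0.011], "twist": 0.097}
{"fingers": 0.7, "linear": [-0.023, 0.013, 0.01], "twist": 0.096}
{"fingers": 0.7, "linear": [-0.021, 0.015, 0.011], "twist": 0.097}
{"fingers": 0.7, "linear": [-0.02, 0.017, 0.01], "twist": 0.096}
{"fingers": 0.7, "linear": [-0.0179, 0.0196, 0.0106], "twist": 0.097}
```

drive_tool --motion '[{"fingers":0.7,"linear":[-0.024,-0.011,0.011],"twist":0.097},{"fingers":0.7,"linear":[-0.025,-0.009,0.011],"twist":0.097},{"fingers":0.7,"linear":[-0.025,-0.006,0.011],"twist":0.097},{"fingers":0.7,"linear":[-0.026,-0.004,0.011],"twist":0.097},{"fingers":0.7,"linear":[-0.026,-0.001,0.011],"twist":0.097}]'

```text
clock: 0.57
eef_pos: [345.5, 497.8, 175.7]
tool_rot: [-3.141, 0.0, 2.244]
force: [-0.0, -0.2, -0.3]
width: 59.7
gripper_force: 0.0
```

drive_tool --motion '[{"fingers":0.7,"linear":[-0.026,0.001,0.011],"twist":0.097},{"fingers":0.7,"linear":[-0.026,0.004,0.011],"twist":0.097},{"fingers":0.7,"linear":[-0.026,0.006,0.011],"twist":0.097},{"fingers":0.7,"linear":[-0.025,0.008,0.01],"twist":0.097},{"fingers":0.7,"linear":[-0.024,0.011,0.011],"twist":0.097}]'

```text
clock: 0.98
eef_pos: [431.8, 398.6, 121.7]
tool_rot: [-3.141, 0.0, 1.759]
force: [-0.3, 0.3, 0.4]
width: 59.9
gripper_force: 0.0
```

drive_tool --motion '[{"fingers":0.7,"linear":[-0.023,0.013,0.01],"twist":0.097},{"fingers":0.7,"linear":[-0.021,0.015,0.011],"twist":0.097},{"fingers":0.7,"linear":[-0.02,0.017,0.01],"twist":0.096},{"fingers":0.7,"linear":[-0.018,0.02,0.011],"twist":0.096},{"fingers":0.7,"linear":[0,0,0],"twist":0}]'

```text
clock: 1.4
eef_pos: [504.3, 313.2, 78.6]
tool_rot: [3.139, 0.005, 1.366]
force: [0.3, -0.1, 0.5]
width: 60.1
gripper_force: 0.0
```

```bash
python3 plan.py 500.5 320.3 60 -0.19 2 0.7 500.5 320.3 2 -0.19 3 0.7; python3 - <<'E'
from cell import cams
import cv2,pickle
im=cams.get_image("wrist"); c=im["color"].copy()
cv2.imwrite("pics/w1.png",c)
import numpy as np
from geo import *
d["wrist"]=im
for n,q in {"o":(500.5,320.3),"f":(512.3,318),"b":(488.7,322.6)}.items():
    u=P("wrist")@[*q,16,1]; print(n,(u[:2]/u[2]).round(1))
E
```

```text
now [504.3 313.2  78.6] 1.366 w 60.1 t 1.40 q7 -0.46
{"fingers": 0.7, "linear": [0.003, -0.003, 0.009], "twist": -0.007}
{"fingers": 0.7, "linear": [0.0032, -0.0021, 0.0096], "twist": -0.008}

{"fingers": 0.7, "linear": [0.0, 0.0, 0.019], "twist": 0.0}
{"fingers": 0.7, "linear": [0.0, 0.0, 0.019], "twist": 0.0}
{"fingers": 0.7, "linear": [0.0, 0.0, 0.02], "twist": 0.0}

o [275.  216.3]
f [292.9 216.1]
b [257.1 216.5]
```

View pics/w1.png

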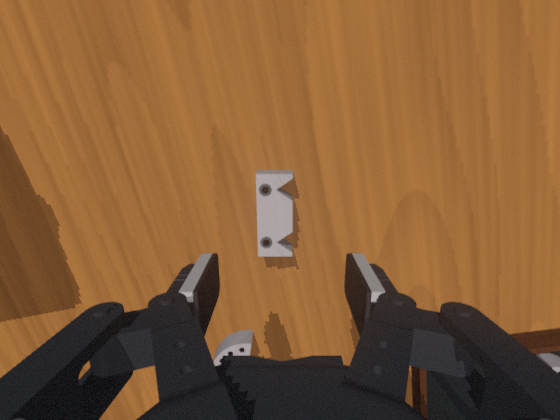

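The wrist view shows the notch jaw at (275,213), against (275,216) predicted, so the position is good to about 2 mm. I check where the arm settled.

```bash
python3 plan.py 500.5 320.3 60 -0.19 2 0.7; python3 -c "
from geo import *
" ; python3 - <<'E'
from cell import cams
from geo import *
im=d["wrist"]=cams.get_image("wrist")
for q in [(257,170),(292,170),(257,256),(292,256)]: print(q,plane(q,16,"wrist").round(1))
E
python3 plan.py 500.5 320.3 60 -0.19 2 0.7|head -1
```

```text
now [502.4 316.1  79.2] 1.372 w 59.7 t 1.45 q7 -0.46
{"fingers": 0.7, "linear": [0.002, -0.001, 0.01], "twist": -0.005}
{"fingers": 0.7, "linear": [0.0017, -0.0017, 0.0092], "twist": -0.004}

(257, 170) [493.4 356.1  16. ]
(292, 170) [515.6 351.7  16. ]
(257, 256) [480.2 297.2  16. ]
(292, 256) [504.2 292.3  16. ]
now [501.1 318.6  79.6] 1.376 w 60.1 t 1.50 q7 -0.46
```

drive_tool --motion '[{"fingers":0.7,"linear":[0.0007,0,0.02],"twist":0},{"fingers":0.7,"linear":[0,0,0.02],"twist":0},{"fingers":0.7,"linear":[0,0,0.02],"twist":0},{"fingers":0.7,"linear":[0,0,0.017],"twist":0},{"fingers":0.7,"linear":[0,0,0],"twist":0}]'

```text
clock: 1.92
eef_pos: [497.5, 321.6, 0.6]
tool_rot: [-3.137, 0.002, 1.381]
force: [-0.5, -0.9, -0.7]
width: 59.6
gripper_force: 0.0
```

drive_tool --motion '[{"fingers":0.7,"linear":[0,0,0],"twist":0},{"fingers":0.7,"linear":[0,0,0],"twist":0}]'

```text
clock: 2.08
eef_pos: [500.9, 322.0, 4.3]
tool_rot: [3.141, -0.001, 1.379]
force: [-0.2, -0.1, 0.7]
width: 59.7
gripper_force: 0.0
```

drive_tool --motion '[{"fingers":0,"linear":[0,0,0.001],"twist":0},{"fingers":0,"linear":[0,0,0],"twist":0},{"fingers":0,"linear":[0,0,0],"twist":0},{"fingers":0,"linear":[0,0,0],"twist":0},{"fingers":0,"linear":[0,0,0],"twist":0}]'

```text
clock: 2.5
eef_pos: [501.3, 321.4, 3.4]
tool_rot: [3.141, -0.001, 1.378]
force: [-0.7, -0.2, 6.8]
width: 22.0
gripper_force: 59.6
```

drive_tool --motion '[{"fingers":0,"linear":[0,0,0],"twist":0},{"fingers":0,"linear":[0,0,-0.01],"twist":0},{"fingers":0,"linear":[0,0,-0.02],"twist":0},{"fingers":0,"linear":[0,0,-0.025],"twist":0},{"fingers":0,"linear":[0,0,-0.015],"twist":0}]'

```text
clock: 2.92
eef_pos: [501.3, 321.0, 74.6]
tool_rot: [3.14, -0.001, 1.377]
force: [-0.1, 0.3, -1.1]
width: 22.2
gripper_force: 59.1
```

drive_tool --motion '[{"fingers":0,"linear":[0,0,0],"twist":0},{"fingers":0,"linear":[0,0,0],"twist":0},{"fingers":0,"linear":[0,0,0],"twist":0}]'

```text
clock: 3.17
eef_pos: [500.0, 320.7, 71.7]
tool_rot: [-3.14, 0.001, 1.378]
force: [-0.7, 0.8, -1.8]
width: 22.3
gripper_force: 59.1
```

```bash
python3 plan.py 617.3 -104.8 72 -0.055 15 0 617.3 -104.8 8 -0.055 4 0
```

```text
now [500.  320.7  71.7] 1.378 w 22.3 t 3.17 q7 -0.46
{"fingers": 0.0, "linear": [-0.026, 0.013, -0.0], "twist": -0.009}
{"fingers": 0.0, "linear": [-0.026, 0.013, -0.0], "twist": -0.009}
{"fingers": 0.0, "linear": [-0.027, 0.013, -0.0], "twist": -0.009}
{"fingers": 0.0, "linear": [-0.027, 0.012, -0.0], "twist": -0.009}
{"fingers": 0.0, "linear": [-0.027, 0.012, -0.0], "twist": -0.009}
{"fingers": 0.0, "linear": [-0.027, 0.012, -0.0], "twist": -0.009}
{"fingers": 0.0, "linear": [-0.027, 0.012, -0.0], "twist": -0.009}
{"fingers": 0.0, "linear": [-0.027, 0.011, -0.0], "twist": -0.009}
{"fingers": 0.0, "linear": [-0.027, 0.011, -0.0], "twist": -0.009}
{"fingers": 0.0, "linear": [-0.027, 0.011, -0.0], "twist": -0.009}
{"fingers": 0.0, "linear": [-0.027, 0.011, -0.0], "twist": -0.01}
{"fingers": 0.0, "linear": [-0.028, 0.01, -0.0], "twist": -0.009}
{"fingers": 0.0, "linear": [-0.028, 0.01, -0.0], "twist": -0.01}
{"fingers": 0.0, "linear": [-0.028, 0.01, -0.0], "twist": -0.009}
{"fingers": 0.0, "linear": [-0.0275, 0.0101, -0.0003], "twist": -0.01}

{"fingers": 0.0, "linear": [0.0, 0.0, 0.016], "twist": 0.0}
{"fingers": 0.0, "linear": [0.0, 0.0, 0.016], "twist": 0.0}
{"fingers": 0.0, "linear": [0.0, 0.0, 0.016], "twist": 0.0}
{"fingers": 0.0, "linear": [0.0, 0.0, 0.016], "twist": 0.0}
```

drive_tool --motion '[{"fingers":0,"linear":[-0.026,0.013,0],"twist":-0.009},{"fingers":0,"linear":[-0.026,0.013,0],"twist":-0.009},{"fingers":0,"linear":[-0.027,0.013,0],"twist":-0.009},{"fingers":0,"linear":[-0.027,0.012,0],"twist":-0.009},{"fingers":0,"linear":[-0.027,0.012,0],"twist":-0.009}]'

```text
clock: 3.58
eef_pos: [538.7, 177.3, 70.9]
tool_rot: [-3.139, 0.001, 1.424]
force: [0.1, -1.3, -1.4]
width: 22.3
gripper_force: 59.1
```

drive_tool --motion '[{"fingers":0,"linear":[-0.027,0.012,0],"twist":-0.009},{"fingers":0,"linear":[-0.027,0.012,0],"twist":-0.009},{"fingers":0,"linear":[-0.027,0.011,0],"twist":-0.009},{"fingers":0,"linear":[-0.027,0.011,0],"twist":-0.009},{"fingers":0,"linear":[-0.027,0.011,0],"twist":-0.009}]'

```text
clock: 4.0
eef_pos: [577.6, 36.1, 70.8]
tool_rot: [-3.139, 0.0, 1.468]
force: [-0.5, 0.2, -2.1]
width: 22.1
gripper_force: 59.1
```

drive_tool --motion '[{"fingers":0,"linear":[-0.027,0.011,0],"twist":-0.01},{"fingers":0,"linear":[-0.028,0.01,0],"twist":-0.01},{"fingers":0,"linear":[-0.028,0.01,0],"twist":-0.01},{"fingers":0,"linear":[-0.028,0.01,0],"twist":-0.01},{"fingers":0,"linear":[-0.0275,0.01,0],"twist":-0.01}]'

```text
clock: 4.42
eef_pos: [616.9, -106.0, 70.6]
tool_rot: [-3.138, -0.0, 1.518]
force: [-0.1, 0.5, -1.0]
width: 22.6
gripper_force: 59.1
```

drive_tool --motion '[{"fingers":0,"linear":[0,0,0],"twist":0},{"fingers":0,"linear":[0,0,0],"twist":0},{"fingers":0,"linear":[0,0,0],"twist":0},{"fingers":0,"linear":[0,0,0],"twist":0}]'

```text
clock: 4.75
eef_pos: [617.1, -102.6, 71.3]
tool_rot: [-3.139, -0.002, 1.519]
force: [-0.3, 0.2, -2.1]
width: 22.0
gripper_force: 59.1
```

```bash
python3 plan.py 617.3 -104.8 9 -0.055 4 0; python3 - <<'E'
from cell import cams
import cv2
cv2.imwrite("pics/w2.png",cams.get_image("wrist")["color"])
E
```

```text
now [ 617.1 -102.6   71.3] 1.519 w 22.0 t 4.75 q7 0.27
{"fingers": 0.0, "linear": [-0.001, 0.0, 0.016], "twist": 0.001}
{"fingers": 0.0, "linear": [-0.0, 0.0, 0.015], "twist": 0.001}
{"fingers": 0.0, "linear": [-0.001, 0.0, 0.016], "twist": 0.001}
{"fingers": 0.0, "linear": [-0.0002, 0.0003, 0.0153], "twist": 0.001}
```

View pics/w2.png

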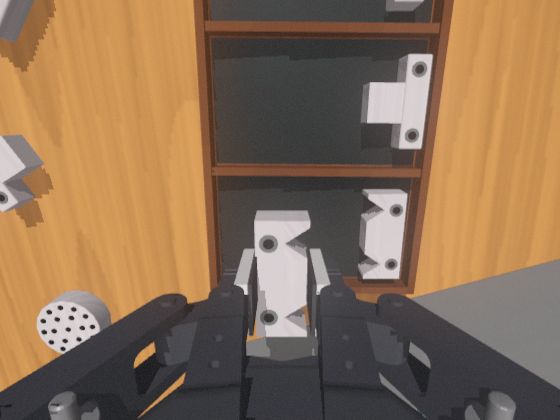

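The notch jaw is held square over its compartment at (283,270), beside the mate at (383,235). I lower it, release and lift.

drive_tool --motion '[{"fingers":0,"linear":[-0.001,0,0.02],"twist":0},{"fingers":0,"linear":[-0.001,0,0.02],"twist":0},{"fingers":0,"linear":[0,0,0.015],"twist":0},{"fingers":0,"linear":[0,0,0.007],"twist":0},{"fingers":0,"linear":[0,0,0],"twist":0}]'

```text
clock: 5.22
eef_pos: [617.0, -105.1, 9.5]
tool_rot: [-3.139, -0.001, 1.519]
force: [-0.5, -0.3, -1.1]
width: 22.3
gripper_force: 59.1
```

drive_tool --motion '[{"fingers":0,"linear":[0,0,0],"twist":0},{"fingers":0,"linear":[0,0,0],"twist":0},{"fingers":0,"linear":[0,0,0],"twist":0}]'

```text
clock: 5.47
eef_pos: [618.3, -106.2, 10.7]
tool_rot: [3.141, -0.0, 1.518]
force: [0.6, -0.0, -0.6]
width: 22.2
gripper_force: 59.1
```

Down 2 mm more, release, lift to 90 mm.

drive_tool --motion '[{"fingers":0,"linear":[0,0,0.002],"twist":0},{"fingers":0,"linear":[0,0,0],"twist":0},{"fingers":0.45,"linear":[0,0,0],"twist":0},{"fingers":0.45,"linear":[0,0,0],"twist":0},{"fingers":0.45,"linear":[0,0,0],"twist":0}]'

```text
clock: 5.88
eef_pos: [617.9, -106.7, 8.4]
tool_rot: [3.141, 0.0, 1.518]
force: [-0.5, -1.0, 0.1]
width: 38.3
gripper_force: 0.0
```

drive_tool --motion '[{"fingers":0.45,"linear":[0,0,-0.02],"twist":0},{"fingers":0.45,"linear":[0,0,-0.03],"twist":0},{"fingers":0.45,"linear":[0,0,-0.03],"twist":0},{"fingers":0.45,"linear":[0,0,0],"twist":0},{"fingers":0.45,"linear":[0,0,0],"twist":0}]'

```text
clock: 6.3
eef_pos: [619.4, -106.9, 90.3]
tool_rot: [3.137, 0.0, 1.518]
force: [-0.4, -0.3, -1.4]
width: 38.6
gripper_force: 0.0
```

```bash
python3 plan.py 538 -321.6 80 -0.01 10 0.6
```

```text
now [ 619.4 -106.9   90.3] 1.518 w 38.6 t 6.30 q7 0.27
{"fingers": 0.6, "linear": [-0.022, -0.007, 0.001], "twist": -0.004}
{"fingers": 0.6, "linear": [-0.022, -0.007, 0.001], "twist": -0.004}
{"fingers": 0.6, "linear": [-0.022, -0.007, 0.001], "twist": -0.004}
{"fingers": 0.6, "linear": [-0.022, -0.007, 0.001], "twist": -0.004}
{"fingers": 0.6, "linear": [-0.022, -0.007, 0.001], "twist": -0.005}
{"fingers": 0.6, "linear": [-0.022, -0.008, 0.001], "twist": -0.004}
{"fingers": 0.6, "linear": [-0.021, -0.008, 0.001], "twist": -0.005}
{"fingers": 0.6, "linear": [-0.021, -0.008, 0.001], "twist": -0.004}
{"fingers": 0.6, "linear": [-0.022, -0.007, 0.001], "twist": -0.005}
{"fingers": 0.6, "linear": [-0.0213, -0.008, 0.0013], "twist": -0.004}
```

drive_tool --motion '[{"fingers":0.6,"linear":[-0.022,-0.007,0.001],"twist":-0.004},{"fingers":0.6,"linear":[-0.022,-0.007,0.001],"twist":-0.004},{"fingers":0.6,"linear":[-0.022,-0.007,0.001],"twist":-0.004},{"fingers":0.6,"linear":[-0.022,-0.007,0.001],"twist":-0.004},{"fingers":0.6,"linear":[-0.022,-0.007,0.001],"twist":-0.005}]'

```text
clock: 6.72
eef_pos: [576.5, -215.4, 81.8]
tool_rot: [-3.139, -0.001, 1.539]
force: [0.1, 0.1, 0.6]
width: 50.9
gripper_force: 0.0
```

drive_tool --motion '[{"fingers":0.6,"linear":[-0.022,-0.008,0.001],"twist":-0.004},{"fingers":0.6,"linear":[-0.021,-0.008,0.001],"twist":-0.005},{"fingers":0.6,"linear":[-0.021,-0.008,0.001],"twist":-0.004},{"fingers":0.6,"linear":[-0.022,-0.007,0.001],"twist":-0.005},{"fingers":0.6,"linear":[-0.0215,-0.008,0.001],"twist":-0.004}]'

```text
clock: 7.13
eef_pos: [535.2, -321.9, 76.8]
tool_rot: [-3.139, -0.001, 1.561]
force: [0.2, -1.3, 0.7]
width: 51.0
gripper_force: 0.0
```

drive_tool --motion '[{"fingers":0.6,"linear":[0,0,0],"twist":0},{"fingers":0.6,"linear":[0,0,0],"twist":0},{"fingers":0.6,"linear":[0,0,0],"twist":0},{"fingers":0.6,"linear":[0,0,0],"twist":0}]'

```text
clock: 7.47
eef_pos: [536.9, -319.5, 77.6]
tool_rot: [-3.141, -0.002, 1.563]
force: [0.4, 1.1, 0.6]
width: 51.1
gripper_force: 0.0
```

```bash
python3 plan.py 538 -321.6 3 -0.01 5 0.6; python3 - <<'E'
from cell import cams
import cv2
from geo import *
im=d["wrist"]=cams.get_image("wrist"); cv2.imwrite("pics/w3.png",im["color"])
for q in [(538,-321.6),(530,-321.6),(546,-321.6)]:
    u=P("wrist")@[*q,16,1]; print((u[:2]/u[2]).round(1))
E
```

```text
now [ 536.9 -319.5   77.6] 1.563 w 51.1 t 7.47 q7 0.63
{"fingers": 0.6, "linear": [-0.0, 0.0, 0.015], "twist": 0.0}
{"fingers": 0.6, "linear": [-0.001, 0.0, 0.015], "twist": 0.0}
{"fingers": 0.6, "linear": [-0.0, 0.0, 0.015], "twist": 0.001}
{"fingers": 0.6, "linear": [-0.001, 0.001, 0.015], "twist": 0.0}
{"fingers": 0.6, "linear": [-0.0001, 0.0001, 0.0146], "twist": 0.001}

[284.4 229.3]
[272.5 229.4]
[296.2 229.2]
```

View pics/w3.png

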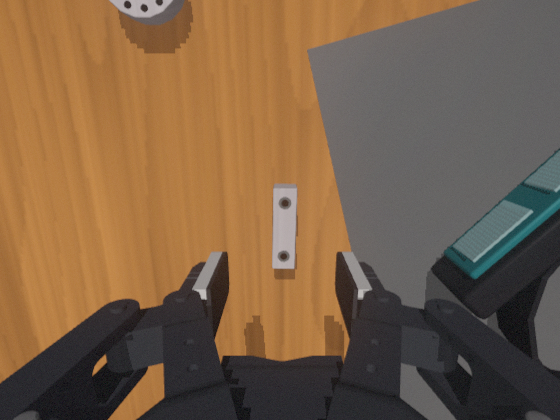

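The flat jaw is at (285,229), against (284,229) predicted. I descend and grip it.

drive_tool --motion '[{"fingers":0.6,"linear":[-0.001,0,0.02],"twist":0},{"fingers":0.6,"linear":[-0.001,0.001,0.02],"twist":0},{"fingers":0.6,"linear":[0,0,0.02],"twist":0},{"fingers":0.6,"linear":[0,0,0.014],"twist":0},{"fingers":0.6,"linear":[0,0,0],"twist":0}]'

```text
clock: 7.93
eef_pos: [535.9, -321.1, 1.3]
tool_rot: [-3.137, -0.003, 1.562]
force: [1.2, 1.0, -0.2]
width: 51.2
gripper_force: 0.0
```

drive_tool --motion '[{"fingers":0.6,"linear":[0,0,0],"twist":0},{"fingers":0.6,"linear":[0,0,0],"twist":0},{"fingers":0.6,"linear":[0,0,0],"twist":0}]'

```text
clock: 8.18
eef_pos: [538.4, -323.9, 5.6]
tool_rot: [3.14, 0.001, 1.561]
force: [1.0, -0.1, -0.2]
width: 51.3
gripper_force: 0.0
```

drive_tool --motion '[{"fingers":0,"linear":[0,0,0],"twist":0},{"fingers":0,"linear":[0,0,0],"twist":0},{"fingers":0,"linear":[0,0,0],"twist":0},{"fingers":0,"linear":[0,0,0],"twist":0},{"fingers":0,"linear":[0,0,0],"twist":0}]'

```text
clock: 8.6
eef_pos: [537.9, -323.8, 5.2]
tool_rot: [3.14, 0.001, 1.561]
force: [-0.4, 0.6, 6.5]
width: 14.4
gripper_force: 61.0
```

drive_tool --motion '[{"fingers":0,"linear":[0,0,0],"twist":0},{"fingers":0,"linear":[0,0,-0.01],"twist":0},{"fingers":0,"linear":[0,0,-0.02],"twist":0},{"fingers":0,"linear":[0,0,-0.025],"twist":0},{"fingers":0,"linear":[0,0,-0.015],"twist":0}]'

```text
clock: 9.02
eef_pos: [537.9, -323.9, 76.4]
tool_rot: [3.14, 0.001, 1.561]
force: [0.0, -1.5, -0.5]
width: 13.8
gripper_force: 60.2
```

drive_tool --motion '[{"fingers":0,"linear":[0,0,0],"twist":0},{"fingers":0,"linear":[0,0,0],"twist":0},{"fingers":0,"linear":[0,0,0],"twist":0}]'

```text
clock: 9.27
eef_pos: [536.8, -322.9, 73.6]
tool_rot: [-3.14, -0.001, 1.561]
force: [-0.3, 0.3, -2.2]
width: 13.9
gripper_force: 60.2
```

```bash
python3 plan.py 626.7 56.9 72 -0.055 15 0
```

```text
now [ 536.8 -322.9   73.6] 1.561 w 13.9 t 9.27 q7 0.63
{"fingers": 0.0, "linear": [0.025, 0.006, 0.0], "twist": 0.003}
{"fingers": 0.0, "linear": [0.025, 0.006, 0.0], "twist": 0.003}
{"fingers": 0.0, "linear": [0.025, 0.006, 0.0], "twist": 0.003}
{"fingers": 0.0, "linear": [0.026, 0.005, 0.0], "twist": 0.003}
{"fingers": 0.0, "linear": [0.026, 0.005, 0.0], "twist": 0.003}
{"fingers": 0.0, "linear": [0.025, 0.005, 0.0], "twist": 0.003}
{"fingers": 0.0, "linear": [0.026, 0.005, 0.0], "twist": 0.003}
{"fingers": 0.0, "linear": [0.025, 0.005, 0.0], "twist": 0.003}
{"fingers": 0.0, "linear": [0.026, 0.005, 0.0], "twist": 0.003}
{"fingers": 0.0, "linear": [0.026, 0.005, 0.0], "twist": 0.003}
{"fingers": 0.0, "linear": [0.025, 0.005, 0.0], "twist": 0.003}
{"fingers": 0.0, "linear": [0.026, 0.005, 0.0], "twist": 0.003}
{"fingers": 0.0, "linear": [0.025, 0.005, 0.001], "twist": 0.003}
{"fingers": 0.0, "linear": [0.026, 0.005, 0.0], "twist": 0.003}
{"fingers": 0.0, "linear": [0.0254, 0.0052, 0.0006], "twist": 0.003}
```

drive_tool --motion '[{"fingers":0,"linear":[0.025,0.006,0],"twist":0.003},{"fingers":0,"linear":[0.025,0.006,0],"twist":0.003},{"fingers":0,"linear":[0.025,0.006,0],"twist":0.003},{"fingers":0,"linear":[0.026,0.005,0],"twist":0.003},{"fingers":0,"linear":[0.026,0.005,0],"twist":0.003}]'

```text
clock: 9.68
eef_pos: [566.5, -195.4, 72.7]
tool_rot: [-3.139, -0.001, 1.545]
force: [0.9, 0.3, -1.4]
width: 14.3
gripper_force: 60.2
```

drive_tool --motion '[{"fingers":0,"linear":[0.025,0.005,0],"twist":0.003},{"fingers":0,"linear":[0.026,0.005,0],"twist":0.003},{"fingers":0,"linear":[0.025,0.005,0],"twist":0.003},{"fingers":0,"linear":[0.026,0.005,0],"twist":0.003},{"fingers":0,"linear":[0.026,0.005,0],"twist":0.003}]'

```text
clock: 10.1
eef_pos: [595.4, -68.4, 72.7]
tool_rot: [-3.138, -0.0, 1.53]
force: [0.3, -0.7, -1.8]
width: 14.2
gripper_force: 60.2
```

drive_tool --motion '[{"fingers":0,"linear":[0.025,0.005,0],"twist":0.003},{"fingers":0,"linear":[0.026,0.005,0],"twist":0.003},{"fingers":0,"linear":[0.025,0.005,0],"twist":0.003},{"fingers":0,"linear":[0.026,0.005,0],"twist":0.003},{"fingers":0,"linear":[0.0255,0.005,0],"twist":0.003}]'

```text
clock: 10.52
eef_pos: [626.2, 57.7, 72.5]
tool_rot: [-3.138, 0.001, 1.516]
force: [0.2, -0.5, -1.7]
width: 14.5
gripper_force: 60.2
```

drive_tool --motion '[{"fingers":0,"linear":[0,0,0],"twist":0},{"fingers":0,"linear":[0,0,0],"twist":0},{"fingers":0,"linear":[0,0,0],"twist":0},{"fingers":0,"linear":[0,0,0],"twist":0}]'

```text
clock: 10.85
eef_pos: [626.5, 54.5, 73.5]
tool_rot: [-3.14, 0.002, 1.514]
force: [-0.6, -0.2, -1.1]
width: 14.0
gripper_force: 60.2
```

```bash
python3 plan.py 626.7 56.9 11 -0.055 4 0
```

```text
now [626.5  54.5  73.5] 1.514 w 14.0 t 10.85 q7 0.05
{"fingers": 0.0, "linear": [0.001, 0.0, 0.016], "twist": -0.001}
{"fingers": 0.0, "linear": [0.0, 0.0, 0.016], "twist": -0.0}
{"fingers": 0.0, "linear": [0.001, 0.0, 0.015], "twist": -0.001}
{"fingers": 0.0, "linear": [0.0005, 0.0001, 0.0155], "twist": -0.0}
```

drive_tool --motion '[{"fingers":0,"linear":[0.001,0,0.02],"twist":0},{"fingers":0,"linear":[0.001,0,0.02],"twist":0},{"fingers":0,"linear":[0,0,0.014],"twist":0},{"fingers":0,"linear":[0,0,0.008],"twist":0},{"fingers":0,"linear":[0,0,0],"twist":0}]'

```text
clock: 11.27
eef_pos: [626.3, 57.0, 11.0]
tool_rot: [-3.139, 0.001, 1.514]
force: [-0.7, -0.6, -2.0]
width: 14.0
gripper_force: 60.8
```

drive_tool --motion '[{"fingers":0,"linear":[0,0,0],"twist":0},{"fingers":0,"linear":[0,0,0],"twist":0},{"fingers":0,"linear":[0,0,0],"twist":0},{"fingers":0,"linear":[0,0,0],"twist":0}]'

```text
clock: 11.6
eef_pos: [627.8, 58.4, 12.8]
tool_rot: [3.141, -0.0, 1.516]
force: [1.0, -0.0, -1.1]
width: 14.2
gripper_force: 60.8
```

drive_tool --motion '[{"fingers":0,"linear":[0,0,0.002],"twist":0},{"fingers":0,"linear":[0,0,0],"twist":0},{"fingers":0.4,"linear":[0,0,0],"twist":0},{"fingers":0.4,"linear":[0,0,0],"twist":0},{"fingers":0.4,"linear":[0,0,0],"twist":0}]'

```text
clock: 12.02
eef_pos: [627.6, 58.5, 10.5]
tool_rot: [3.141, -0.0, 1.516]
force: [-0.2, 0.2, -0.7]
width: 34.3
gripper_force: 0.0
```

drive_tool --motion '[{"fingers":0.4,"linear":[0,0,-0.02],"twist":0},{"fingers":0.4,"linear":[0,0,-0.03],"twist":0},{"fingers":0.4,"linear":[0,0,-0.03],"twist":0},{"fingers":0.4,"linear":[0,0,0],"twist":0},{"fingers":0.4,"linear":[0,0,0],"twist":0}]'

```text
clock: 12.43
eef_pos: [629.0, 58.5, 92.4]
tool_rot: [3.137, -0.001, 1.516]
force: [-1.0, -0.3, -0.3]
width: 34.3
gripper_force: 0.0
```

```bash
python3 plan.py 437.6 203.8 80 -0.364 10 0.75
```

```text
now [629.   58.5  92.4] 1.516 w 34.3 t 12.43 q7 0.04
{"fingers": 0.75, "linear": [0.013, -0.02, 0.001], "twist": 0.031}
{"fingers": 0.75, "linear": [0.013, -0.02, 0.001], "twist": 0.031}
{"fingers": 0.75, "linear": [0.012, -0.021, 0.001], "twist": 0.031}
{"fingers": 0.75, "linear": [0.012, -0.021, 0.001], "twist": 0.031}
{"fingers": 0.75, "linear": [0.011, -0.021, 0.001], "twist": 0.031}
{"fingers": 0.75, "linear": [0.01, -0.022, 0.001], "twist": 0.031}
{"fingers": 0.75, "linear": [0.01, -0.022, 0.002], "twist": 0.031}
{"fingers": 0.75, "linear": [0.009, -0.022, 0.001], "twist": 0.031}
{"fingers": 0.75, "linear": [0.008, -0.023, 0.002], "twist": 0.03}
{"fingers": 0.75, "linear": [0.0071, -0.023, 0.0014], "twist": 0.031}
```

drive_tool --motion '[{"fingers":0.75,"linear":[0.013,-0.02,0.001],"twist":0.031},{"fingers":0.75,"linear":[0.013,-0.02,0.001],"twist":0.031},{"fingers":0.75,"linear":[0.012,-0.021,0.001],"twist":0.031},{"fingers":0.75,"linear":[0.012,-0.021,0.001],"twist":0.031},{"fingers":0.75,"linear":[0.011,-0.021,0.001],"twist":0.031}]'

```text
clock: 12.85
eef_pos: [530.2, 131.5, 84.1]
tool_rot: [-3.139, 0.001, 1.359]
force: [1.2, 0.5, -0.9]
width: 64.1
gripper_force: 0.0
```

drive_tool --motion '[{"fingers":0.75,"linear":[0.01,-0.022,0.001],"twist":0.031},{"fingers":0.75,"linear":[0.01,-0.022,0.002],"twist":0.031},{"fingers":0.75,"linear":[0.009,-0.022,0.001],"twist":0.031},{"fingers":0.75,"linear":[0.008,-0.023,0.002],"twist":0.031},{"fingers":0.75,"linear":[0.007,-0.023,0.001],"twist":0.031}]'

```text
clock: 13.27
eef_pos: [434.1, 203.9, 77.3]
tool_rot: [-3.14, 0.002, 1.204]
force: [-0.3, 0.2, 0.3]
width: 64.3
gripper_force: 0.0
```

drive_tool --motion '[{"fingers":0.75,"linear":[0,0,0],"twist":0},{"fingers":0.75,"linear":[0,0,0],"twist":0},{"fingers":0.75,"linear":[0,0,0],"twist":0},{"fingers":0.75,"linear":[0,0,0],"twist":0},{"fingers":0.75,"linear":[0,0,0],"twist":0}]'

```text
clock: 13.68
eef_pos: [437.0, 202.8, 78.2]
tool_rot: [3.141, 0.0, 1.204]
force: [0.2, -0.3, -0.9]
width: 63.8
gripper_force: 0.0
```

```bash
python3 plan.py 437.6 203.8 3 -0.364 4 0.75; python3 - <<'E'
from cell import cams
import cv2
from geo import *
im=d["wrist"]=cams.get_image("wrist"); cv2.imwrite("pics/w4.png",im["color"])
for q in [(437.6,203.8),(450.7,198.8),(424.5,208.8)]:
    u=P("wrist")@[*q,16,1]; print((u[:2]/u[2]).round(1))
E
```

```text
now [437.  202.8  78.2] 1.204 w 63.8 t 13.68 q7 -0.40
{"fingers": 0.75, "linear": [0.0, 0.0, 0.019], "twist": -0.001}
{"fingers": 0.75, "linear": [0.0, 0.0, 0.019], "twist": -0.001}
{"fingers": 0.75, "linear": [0.001, 0.0, 0.019], "twist": -0.0}
{"fingers": 0.75, "linear": [0.0002, 0.0002, 0.0182], "twist": -0.001}

[283.2 223.8]
[304.  223.7]
[262.4 223.8]
```

View pics/w4.png

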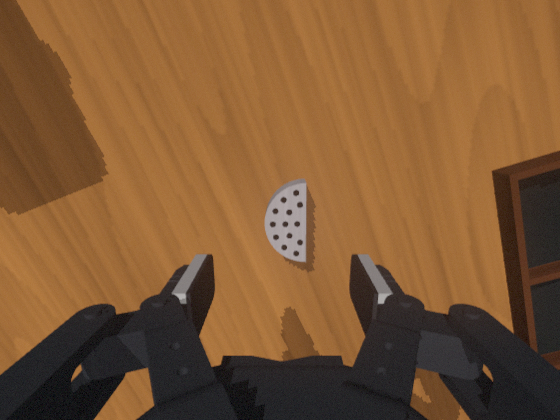

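The half jaw is centred at (285,221.5), about 1.5 mm up the picture from the prediction, so I add 2 mm along tool x and grip.

drive_tool --motion '[{"fingers":0.75,"linear":[0.001,0,0.02],"twist":0},{"fingers":0.75,"linear":[0.001,0.001,0.02],"twist":0},{"fingers":0.75,"linear":[0,0,0.02],"twist":0},{"fingers":0.75,"linear":[0,0,0.015],"twist":0},{"fingers":0.75,"linear":[0,0,0],"twist":0}]'

```text
clock: 14.15
eef_pos: [436.7, 203.9, 1.0]
tool_rot: [-3.139, 0.003, 1.204]
force: [0.2, -0.1, 0.3]
width: 64.2
gripper_force: 0.0
```

drive_tool --motion '[{"fingers":0.75,"linear":[0,0,0],"twist":0},{"fingers":0.75,"linear":[0,0,0],"twist":0},{"fingers":0.75,"linear":[0,0,0],"twist":0}]'

```text
clock: 14.4
eef_pos: [438.4, 205.2, 4.3]
tool_rot: [3.14, -0.001, 1.205]
force: [-0.1, 1.0, -0.6]
width: 63.9
gripper_force: 0.0
```

drive_tool --motion '[{"fingers":0,"linear":[0,0,0],"twist":0},{"fingers":0,"linear":[0,0,0],"twist":0},{"fingers":0,"linear":[0,0,0],"twist":0},{"fingers":0,"linear":[0,0,0],"twist":0},{"fingers":0,"linear":[0,0,0],"twist":0}]'

```text
clock: 14.82
eef_pos: [438.3, 205.3, 4.2]
tool_rot: [3.14, -0.001, 1.205]
force: [-0.4, -0.5, 6.9]
width: 26.1
gripper_force: 59.0
```

drive_tool --motion '[{"fingers":0,"linear":[0,0,0],"twist":0},{"fingers":0,"linear":[0,0,-0.01],"twist":0},{"fingers":0,"linear":[0,0,-0.02],"twist":0},{"fingers":0,"linear":[0,0,-0.025],"twist":0},{"fingers":0,"linear":[0,0,-0.015],"twist":0}]'

```text
clock: 15.23
eef_pos: [437.8, 205.2, 75.4]
tool_rot: [3.141, -0.001, 1.205]
force: [0.7, 0.8, -0.8]
width: 26.0
gripper_force: 59.5
```

drive_tool --motion '[{"fingers":0,"linear":[0,0,0],"twist":0},{"fingers":0,"linear":[0,0,0],"twist":0},{"fingers":0,"linear":[0,0,0],"twist":0}]'

```text
clock: 15.48
eef_pos: [437.1, 205.3, 73.1]
tool_rot: [-3.141, 0.0, 1.206]
force: [-0.1, 0.1, -1.5]
width: 25.7
gripper_force: 59.5
```

```bash
python3 plan.py 631.4 137.8 73 -0.055 10 0
```

```text
now [437.1 205.3  73.1] 1.206 w 25.7 t 15.48 q7 -0.37
{"fingers": 0.0, "linear": [0.001, 0.021, 0.0], "twist": -0.031}
{"fingers": 0.0, "linear": [-0.0, 0.021, 0.0], "twist": -0.031}
{"fingers": 0.0, "linear": [-0.001, 0.02, 0.0], "twist": -0.031}
{"fingers": 0.0, "linear": [-0.001, 0.02, 0.0], "twist": -0.031}
{"fingers": 0.0, "linear": [-0.002, 0.021, 0.0], "twist": -0.031}
{"fingers": 0.0, "linear": [-0.003, 0.02, 0.0], "twist": -0.031}
{"fingers": 0.0, "linear": [-0.003, 0.02, 0.0], "twist": -0.031}
{"fingers": 0.0, "linear": [-0.004, 0.02, 0.0], "twist": -0.031}
{"fingers": 0.0, "linear": [-0.004, 0.02, 0.0], "twist": -0.031}
{"fingers": 0.0, "linear": [-0.0053, 0.0206, 0.0001], "twist": -0.031}
```

drive_tool --motion '[{"fingers":0,"linear":[0.001,0.021,0],"twist":-0.031},{"fingers":0,"linear":[0,0.021,0],"twist":-0.031},{"fingers":0,"linear":[-0.001,0.02,0],"twist":-0.031},{"fingers":0,"linear":[-0.001,0.02,0],"twist":-0.031},{"fingers":0,"linear":[-0.002,0.021,0],"twist":-0.031}]'

```text
clock: 15.9
eef_pos: [534.8, 171.0, 71.9]
tool_rot: [-3.139, 0.001, 1.362]
force: [0.6, 0.0, -1.7]
width: 25.7
gripper_force: 59.6
```

drive_tool --motion '[{"fingers":0,"linear":[-0.003,0.02,0],"twist":-0.031},{"fingers":0,"linear":[-0.003,0.02,0],"twist":-0.031},{"fingers":0,"linear":[-0.004,0.02,0],"twist":-0.031},{"fingers":0,"linear":[-0.004,0.02,0],"twist":-0.031},{"fingers":0,"linear":[-0.005,0.021,0],"twist":-0.031}]'

```text
clock: 16.32
eef_pos: [631.7, 137.3, 71.4]
tool_rot: [-3.138, 0.0, 1.517]
force: [0.5, -0.9, -0.4]
width: 26.0
gripper_force: 59.5
```

drive_tool --motion '[{"fingers":0,"linear":[0,0,0],"twist":0},{"fingers":0,"linear":[0,0,0],"twist":0},{"fingers":0,"linear":[0,0,0],"twist":0},{"fingers":0,"linear":[0,0,0],"twist":0},{"fingers":0,"linear":[0,0,0],"twist":0}]'

```text
clock: 16.73
eef_pos: [631.1, 138.6, 72.8]
tool_rot: [-3.14, -0.0, 1.517]
force: [-1.4, 0.2, -0.9]
width: 25.9
gripper_force: 59.5
```

```bash
python3 plan.py 631.4 137.8 10 -0.055 4 0; python3 - <<'E'
from cell import cams
import cv2
cv2.imwrite("pics/w5.png",cams.get_image("wrist")["color"])
E
```

```text
now [631.1 138.6  72.8] 1.517 w 25.9 t 16.73 q7 -0.05
{"fingers": 0.0, "linear": [-0.0, 0.0, 0.016], "twist": 0.0}
{"fingers": 0.0, "linear": [-0.0, 0.0, 0.016], "twist": 0.0}
{"fingers": 0.0, "linear": [-0.0, 0.0, 0.015], "twist": 0.0}
{"fingers": 0.0, "linear": [-0.0008, 0.0004, 0.0158], "twist": 0.001}
```

View pics/w5.png

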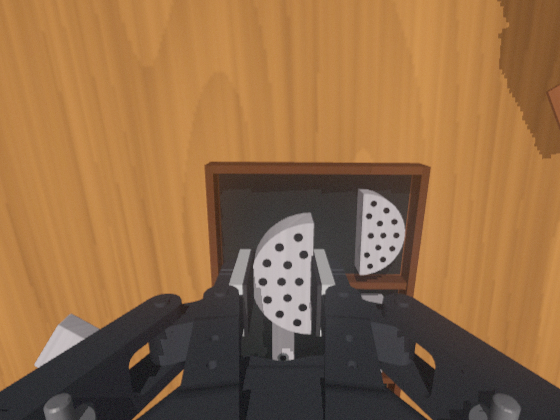

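The half jaw is held straight at (285,275), over its compartment with the mate at (380,232). I lower it.

drive_tool --motion '[{"fingers":0,"linear":[-0.001,0,0.02],"twist":0},{"fingers":0,"linear":[0,0,0.02],"twist":0},{"fingers":0,"linear":[0,0,0.014],"twist":0},{"fingers":0,"linear":[0,0,0.008],"twist":0},{"fingers":0,"linear":[0,0,0],"twist":0}]'

```text
clock: 17.2
eef_pos: [631.1, 137.0, 10.0]
tool_rot: [-3.139, 0.0, 1.516]
force: [0.0, -0.2, -2.2]
width: 25.9
gripper_force: 59.9
```

drive_tool --motion '[{"fingers":0,"linear":[0,0,0],"twist":0},{"fingers":0,"linear":[0,0,0],"twist":0},{"fingers":0,"linear":[0,0,0],"twist":0},{"fingers":0,"linear":[0,0,0],"twist":0}]'

```text
clock: 17.53
eef_pos: [632.7, 137.0, 11.9]
tool_rot: [3.141, -0.0, 1.516]
force: [0.3, 0.2, -1.8]
width: 26.0
gripper_force: 59.9
```

drive_tool --motion '[{"fingers":0,"linear":[0,0,0.002],"twist":0},{"fingers":0,"linear":[0,0,0],"twist":0},{"fingers":0.5,"linear":[0,0,0],"twist":0},{"fingers":0.5,"linear":[0,0,0],"twist":0},{"fingers":0.5,"linear":[0,0,0],"twist":0}]'

```text
clock: 17.95
eef_pos: [632.5, 136.9, 9.5]
tool_rot: [3.141, -0.0, 1.516]
force: [0.0, -0.4, -0.5]
width: 42.5
gripper_force: 0.0
```

drive_tool --motion '[{"fingers":0.5,"linear":[0,0,-0.02],"twist":0},{"fingers":0.5,"linear":[0,0,-0.03],"twist":0},{"fingers":0.5,"linear":[0,0,-0.03],"twist":0},{"fingers":0.5,"linear":[0,0,0],"twist":0},{"fingers":0.5,"linear":[0,0,0],"twist":0}]'

```text
clock: 18.37
eef_pos: [633.9, 137.2, 91.5]
tool_rot: [3.137, -0.001, 1.516]
force: [0.4, 0.4, -0.3]
width: 43.0
gripper_force: 0.0
```

```bash
python3 plan.py 439.8 -51 80 0.46 10 0.8
```

```text
now [633.9 137.2  91.5] 1.516 w 43.0 t 18.37 q7 -0.05
{"fingers": 0.8, "linear": [-0.02, -0.018, 0.001], "twist": -0.051}
{"fingers": 0.8, "linear": [-0.019, -0.019, 0.001], "twist": -0.052}
{"fingers": 0.8, "linear": [-0.018, -0.02, 0.001], "twist": -0.051}
{"fingers": 0.8, "linear": [-0.017, -0.021, 0.001], "twist": -0.052}
{"fingers": 0.8, "linear": [-0.016, -0.022, 0.001], "twist": -0.051}
{"fingers": 0.8, "linear": [-0.014, -0.023, 0.001], "twist": -0.052}
{"fingers": 0.8, "linear": [-0.013, -0.024, 0.001], "twist": -0.051}
{"fingers": 0.8, "linear": [-0.012, -0.024, 0.002], "twist": -0.052}
{"fingers": 0.8, "linear": [-0.011, -0.025, 0.001], "twist": -0.051}
{"fingers": 0.8, "linear": [-0.0092, -0.0255, 0.0015], "twist": -0.052}
```

drive_tool --motion '[{"fingers":0.8,"linear":[-0.02,-0.018,0.001],"twist":-0.051},{"fingers":0.8,"linear":[-0.019,-0.019,0.001],"twist":-0.052},{"fingers":0.8,"linear":[-0.018,-0.02,0.001],"twist":-0.051},{"fingers":0.8,"linear":[-0.017,-0.021,0.001],"twist":-0.052},{"fingers":0.8,"linear":[-0.016,-0.022,0.001],"twist":-0.051}]'

```text
clock: 18.78
eef_pos: [534.5, 41.3, 83.2]
tool_rot: [-3.139, -0.0, 1.776]
force: [0.6, -1.5, -0.3]
width: 68.3
gripper_force: 0.0
```

drive_tool --motion '[{"fingers":0.8,"linear":[-0.014,-0.023,0.001],"twist":-0.052},{"fingers":0.8,"linear":[-0.013,-0.024,0.001],"twist":-0.051},{"fingers":0.8,"linear":[-0.012,-0.024,0.002],"twist":-0.052},{"fingers":0.8,"linear":[-0.011,-0.025,0.001],"twist":-0.051},{"fingers":0.8,"linear":[-0.009,-0.0255,0.001],"twist":-0.052}]'

```text
clock: 19.2
eef_pos: [436.2, -51.7, 77.5]
tool_rot: [-3.14, -0.001, 2.034]
force: [-0.8, -1.1, -0.6]
width: 68.3
gripper_force: 0.0
```

drive_tool --motion '[{"fingers":0.8,"linear":[0,0,0],"twist":0},{"fingers":0.8,"linear":[0,0,0],"twist":0},{"fingers":0.8,"linear":[0,0,0],"twist":0},{"fingers":0.8,"linear":[0,0,0],"twist":0},{"fingers":0.8,"linear":[0,0,0],"twist":0}]'

```text
clock: 19.62
eef_pos: [438.9, -50.2, 78.1]
tool_rot: [3.141, -0.0, 2.032]
force: [0.0, 0.6, -0.4]
width: 68.1
gripper_force: 0.0
```

```bash
python3 plan.py 439.8 -51 3 0.46 4 0.8; python3 - <<'E'
from cell import cams
import cv2
from geo import *
im=d["wrist"]=cams.get_image("wrist"); cv2.imwrite("pics/w6.png",im["color"])
for q in [(439.8,-51),(455,-43.5),(424.6,-58.5)]:
    u=P("wrist")@[*q,16,1]; print((u[:2]/u[2]).round(1))
E
```

```text
now [438.9 -50.2  78.1] 2.032 w 68.1 t 19.62 q7 0.61
{"fingers": 0.8, "linear": [-0.0, 0.0, 0.019], "twist": 0.0}
{"fingers": 0.8, "linear": [-0.0, 0.0, 0.019], "twist": 0.001}
{"fingers": 0.8, "linear": [-0.001, 0.0, 0.019], "twist": 0.0}
{"fingers": 0.8, "linear": [-0.0001, 0.0004, 0.0181], "twist": 0.001}

[282.7 227.9]
[307.7 227.9]
[257.6 227.8]
```

View pics/w6.png

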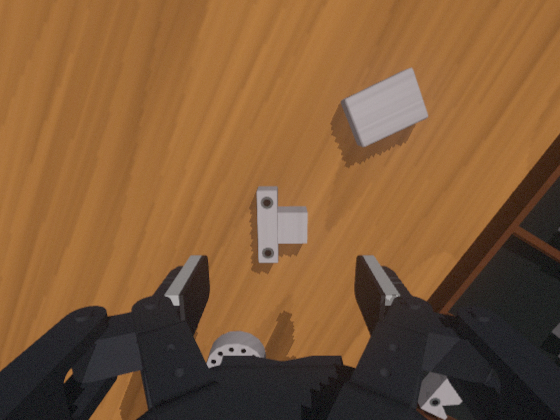

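The nose jaw is centred at (282,227), against (283,228) predicted; the plate (237,355) and the block (385,107) are well clear of the fingers. I grip it.

drive_tool --motion '[{"fingers":0.8,"linear":[0,0,0.02],"twist":0},{"fingers":0.8,"linear":[0,0,0.02],"twist":0},{"fingers":0.8,"linear":[0,0,0.02],"twist":0},{"fingers":0.8,"linear":[0,0,0.015],"twist":0},{"fingers":0.8,"linear":[0,0,0],"twist":0}]'

```text
clock: 20.08
eef_pos: [435.0, -46.6, 27.3]
tool_rot: [-3.135, -0.015, 2.031]
force: [-0.1, 0.4, 0.3]
width: 68.5
gripper_force: 0.0
```

drive_tool --motion '[{"fingers":0.8,"linear":[0,0,0],"twist":0},{"fingers":0.8,"linear":[0,0,0],"twist":0},{"fingers":0.8,"linear":[0,0,0],"twist":0}]'

```text
clock: 20.33
eef_pos: [435.8, -47.3, 29.3]
tool_rot: [-3.138, -0.014, 2.031]
force: [0.5, 0.3, 0.4]
width: 68.5
gripper_force: 0.0
```

drive_tool --motion '[{"fingers":0,"linear":[0,0,0],"twist":0},{"fingers":0,"linear":[0,0,0],"twist":0},{"fingers":0,"linear":[0,0,0],"twist":0},{"fingers":0,"linear":[0,0,0],"twist":0},{"fingers":0,"linear":[0,0,0],"twist":0}]'

```text
clock: 20.75
eef_pos: [435.4, -47.5, 28.9]
tool_rot: [-3.137, -0.014, 2.03]
force: [0.0, -0.1, -0.3]
width: 7.9
gripper_force: 0.0
```

drive_tool --motion '[{"fingers":0,"linear":[0,0,0],"twist":0},{"fingers":0,"linear":[0,0,-0.01],"twist":0},{"fingers":0,"linear":[0,0,-0.02],"twist":0},{"fingers":0,"linear":[0,0,-0.025],"twist":0},{"fingers":0,"linear":[0,0,-0.015],"twist":0}]'

```text
clock: 21.17
eef_pos: [436.2, -48.5, 100.2]
tool_rot: [-3.137, -0.014, 2.03]
force: [-0.4, -0.2, 0.0]
width: 0.2
gripper_force: 0.0
```

drive_tool --motion '[{"fingers":0,"linear":[0,0,0],"twist":0},{"fingers":0,"linear":[0,0,0],"twist":0},{"fingers":0,"linear":[0,0,0],"twist":0}]'

```text
clock: 21.42
eef_pos: [435.7, -47.9, 98.4]
tool_rot: [-3.136, -0.015, 2.031]
force: [-0.2, 0.8, -0.3]
width: -0.1
gripper_force: 0.0
```

```bash
python3 plan.py 621 -23.9 73 -0.055 10 0
```

```text
now [435.7 -47.9  98.4] 2.031 w -0.1 t 21.42 q7 1.08
{"fingers": 0.0, "linear": [-0.006, 0.018, 0.003], "twist": 0.051}
{"fingers": 0.0, "linear": [-0.005, 0.018, 0.002], "twist": 0.052}
{"fingers": 0.0, "linear": [-0.004, 0.018, 0.003], "twist": 0.051}
{"fingers": 0.0, "linear": [-0.003, 0.018, 0.002], "twist": 0.052}
{"fingers": 0.0, "linear": [-0.002, 0.019, 0.003], "twist": 0.051}
{"fingers": 0.0, "linear": [-0.002, 0.019, 0.002], "twist": 0.052}
{"fingers": 0.0, "linear": [-0.001, 0.019, 0.003], "twist": 0.051}
{"fingers": 0.0, "linear": [0.001, 0.018, 0.002], "twist": 0.052}
{"fingers": 0.0, "linear": [0.001, 0.019, 0.003], "twist": 0.051}
{"fingers": 0.0, "linear": [0.0026, 0.0181, 0.0024], "twist": 0.052}
```

The descent stopped at z 28 and the fingers closed above the jaw, with no contact force. I check the joints.

```bash
python3 - <<'E'
from cell import monitor
s=monitor.read_state(); print(s["qpos"].round(3),s["eef_pos"].round(1),s["tool_rot"].round(3))
E
```

```text
[-0.204  0.61   0.376  2.205 -0.555  0.431  1.084] [435.7 -47.9  98.4] [-3.136 -0.015  2.031]
```

drive_tool --motion '[{"fingers":0.8,"linear":[-0.004,0.002,0.005],"twist":0},{"fingers":0.8,"linear":[0,0,0.008],"twist":0},{"fingers":0.8,"linear":[0,0,0.008],"twist":0},{"fingers":0.8,"linear":[0,0,0.008],"twist":0},{"fingers":0.8,"linear":[0,0,0.008],"twist":0}]'

```text
clock: 21.83
eef_pos: [438.6, -50.5, 60.3]
tool_rot: [-3.135, -0.015, 2.03]
force: [-0.3, 0.2, -0.5]
width: 60.8
gripper_force: 0.0
```

```bash
python3 - <<'E'
from cell import monitor
s=monitor.read_state(); print(s["qpos"].round(3),s["eef_pos"].round(1),s["tool_rot"].round(3))
E
```

```text
[-0.137  0.683  0.289  2.215 -0.612  0.336  1.137] [438.6 -50.5  60.3] [-3.135 -0.015  2.03 ]
```

drive_tool --motion '[{"fingers":0.8,"linear":[0,0,0.008],"twist":0},{"fingers":0.8,"linear":[0,0,0.008],"twist":0},{"fingers":0.8,"linear":[0,0,0.008],"twist":0},{"fingers":0.8,"linear":[0,0,0.008],"twist":0},{"fingers":0.8,"linear":[0,0,0],"twist":0}]'

```text
clock: 22.25
eef_pos: [438.1, -50.1, 28.3]
tool_rot: [-3.135, -0.016, 2.03]
force: [-0.3, -0.1, 0.1]
width: 68.4
gripper_force: 0.0
```

```bash
python3 - <<'E'
from cell import monitor
s=monitor.read_state(); print(s["qpos"].round(3),s["eef_pos"].round(1),s["tool_rot"].round(3))
E
```

```text
[-0.091  0.745  0.221  2.225 -0.686  0.253  1.205] [438.1 -50.1  28.3] [-3.135 -0.016  2.03 ]
```

drive_tool --motion '[{"fingers":0.8,"linear":[0,0,0.004],"twist":0},{"fingers":0.8,"linear":[0,0,0.004],"twist":0},{"fingers":0.8,"linear":[0,0,0.004],"twist":0},{"fingers":0.8,"linear":[0,0,0.004],"twist":0},{"fingers":0.8,"linear":[0,0,0.004],"twist":0}]'

```text
clock: 22.67
eef_pos: [438.9, -50.0, 9.6]
tool_rot: [-3.137, -0.014, 2.03]
force: [0.2, -0.6, -0.1]
width: 68.4
gripper_force: 0.0
```

```bash
python3 - <<'E'
from cell import monitor
s=monitor.read_state(); print(s["qpos"].round(3),s["eef_pos"].round(1),s["tool_rot"].round(3))
E
```

```text
[-0.111  0.791  0.251  2.23  -0.912  0.239  1.427] [438.9 -50.    9.6] [-3.137 -0.014  2.03 ]
```

Slow small steps do work, so I continue down.

drive_tool --motion '[{"fingers":0.8,"linear":[0,0,0.002],"twist":0},{"fingers":0.8,"linear":[0,0,0.002],"twist":0},{"fingers":0.8,"linear":[0,0,0.001],"twist":0},{"fingers":0.8,"linear":[0,0,0],"twist":0},{"fingers":0.8,"linear":[0,0,0],"twist":0}]'

```text
clock: 23.08
eef_pos: [438.7, -49.9, 4.8]
tool_rot: [-3.137, -0.014, 2.03]
force: [-0.2, -0.2, -0.2]
width: 67.9
gripper_force: 0.0
```

```bash
python3 - <<'E'
from cell import monitor
s=monitor.read_state(); print(s["qpos"].round(3),s["eef_pos"].round(1),s["tool_rot"].round(3))
E
```

```text
[-0.117  0.804  0.26   2.231 -0.972  0.238  1.486] [438.7 -49.9   4.8] [-3.137 -0.014  2.03 ]
```

drive_tool --motion '[{"fingers":0,"linear":[0,0,0],"twist":0},{"fingers":0,"linear":[0,0,0],"twist":0},{"fingers":0,"linear":[0,0,0],"twist":0},{"fingers":0,"linear":[0,0,0],"twist":0},{"fingers":0,"linear":[0,0,0],"twist":0}]'

```text
clock: 23.5
eef_pos: [438.7, -49.9, 5.2]
tool_rot: [-3.137, -0.014, 2.03]
force: [0.7, -0.4, 5.7]
width: 32.3
gripper_force: 59.8
```

drive_tool --motion '[{"fingers":0,"linear":[0,0,-0.004],"twist":0},{"fingers":0,"linear":[0,0,-0.008],"twist":0},{"fingers":0,"linear":[0,0,-0.015],"twist":0},{"fingers":0,"linear":[0,0,-0.015],"twist":0},{"fingers":0,"linear":[0,0,-0.015],"twist":0}]'

```text
clock: 23.92
eef_pos: [438.8, -50.5, 62.4]
tool_rot: [-3.136, -0.015, 2.03]
force: [-0.2, -0.3, -2.2]
width: 32.5
gripper_force: 59.9
```

drive_tool --motion '[{"fingers":0,"linear":[0,0,-0.015],"twist":0},{"fingers":0,"linear":[0,0,0],"twist":0},{"fingers":0,"linear":[0,0,0],"twist":0},{"fingers":0,"linear":[0,0,0],"twist":0}]'

```text
clock: 24.25
eef_pos: [439.1, -50.3, 76.2]
tool_rot: [-3.136, -0.015, 2.031]
force: [0.5, -0.7, -1.8]
width: 32.4
gripper_force: 60.0
```

```bash
python3 plan.py 621 -23.9 75 -0.055 10 0;python3 - <<'E'
from cell import monitor
s=monitor.read_state(); print(s["qpos"].round(3),s["eef_pos"].round(1),s["tool_rot"].round(3))
E
```

```text
now [439.1 -50.3  76.2] 2.031 w 32.4 t 24.25 q7 1.35
{"fingers": 0.0, "linear": [-0.006, 0.017, 0.0], "twist": 0.051}
{"fingers": 0.0, "linear": [-0.005, 0.018, 0.0], "twist": 0.052}
{"fingers": 0.0, "linear": [-0.004, 0.018, 0.0], "twist": 0.051}
{"fingers": 0.0, "linear": [-0.003, 0.018, 0.0], "twist": 0.052}
{"fingers": 0.0, "linear": [-0.002, 0.018, 0.0], "twist": 0.051}
{"fingers": 0.0, "linear": [-0.001, 0.018, 0.0], "twist": 0.052}
{"fingers": 0.0, "linear": [0.0, 0.019, 0.0], "twist": 0.051}
{"fingers": 0.0, "linear": [0.001, 0.018, 0.0], "twist": 0.052}
{"fingers": 0.0, "linear": [0.002, 0.019, 0.001], "twist": 0.051}
{"fingers": 0.0, "linear": [0.0028, 0.018, 0.0002], "twist": 0.052}

[-0.278  0.689  0.504  2.211 -0.814  0.449  1.35 ] [439.1 -50.3  76.2] [-3.136 -0.015  2.031]
```

drive_tool --motion '[{"fingers":0,"linear":[-0.006,0.017,0],"twist":0.051},{"fingers":0,"linear":[-0.005,0.018,0],"twist":0.052},{"fingers":0,"linear":[-0.004,0.018,0],"twist":0.051},{"fingers":0,"linear":[-0.003,0.018,0],"twist":0.052},{"fingers":0,"linear":[-0.002,0.018,0],"twist":0.051}]'

```text
clock: 24.67
eef_pos: [530.1, -38.0, 74.6]
tool_rot: [-3.131, -0.014, 1.77]
force: [0.4, 0.6, -1.1]
width: 32.0
gripper_force: 60.0
```

drive_tool --motion '[{"fingers":0,"linear":[-0.001,0.018,0],"twist":0.052},{"fingers":0,"linear":[0,0.019,0],"twist":0.051},{"fingers":0,"linear":[0.001,0.018,0],"twist":0.052},{"fingers":0,"linear":[0.002,0.019,0],"twist":0.051},{"fingers":0,"linear":[0.003,0.018,0],"twist":0.052}]'

```text
clock: 25.08
eef_pos: [621.4, -23.8, 73.2]
tool_rot: [-3.128, -0.011, 1.512]
force: [0.4, 1.1, -1.4]
width: 32.1
gripper_force: 60.0
```

drive_tool --motion '[{"fingers":0,"linear":[0,0,0],"twist":0},{"fingers":0,"linear":[0,0,0],"twist":0},{"fingers":0,"linear":[0,0,0],"twist":0},{"fingers":0,"linear":[0,0,0],"twist":0},{"fingers":0,"linear":[0,0,0],"twist":0}]'

```text
clock: 25.5
eef_pos: [620.4, -24.5, 74.8]
tool_rot: [-3.129, -0.011, 1.514]
force: [-1.1, 0.6, -1.2]
width: 32.0
gripper_force: 60.0
```

```bash
python3 plan.py 621 -23.9 11 -0.055 4 0;  python3 - <<'E'
from cell import monitor,cams
import cv2
s=monitor.read_state(); print(s["qpos"].round(3),s["eef_pos"].round(1),s["tool_rot"].round(3))
cv2.imwrite("pics/w7.png",cams.get_image("wrist")["color"])
E
```

```text
now [620.4 -24.5  74.8] 1.514 w 32.0 t 25.50 q7 0.67
{"fingers": 0.0, "linear": [0.0, 0.0, 0.016], "twist": -0.0}
{"fingers": 0.0, "linear": [0.0, 0.0, 0.016], "twist": -0.001}
{"fingers": 0.0, "linear": [0.0, 0.0, 0.016], "twist": -0.0}
{"fingers": 0.0, "linear": [0.0006, 0.0006, 0.0158], "twist": -0.001}

[-0.424  0.929  0.757  1.727 -0.833  0.856  0.668] [620.4 -24.5  74.8] [-3.129 -0.011  1.514]
```

View pics/w7.png

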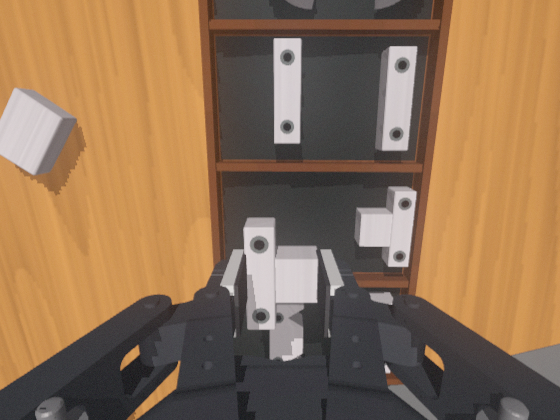

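The flat jaw lies well in its compartment at (287,90). The nose jaw is held over its own at (270,275), with the mate at (388,228). I lower it.

drive_tool --motion '[{"fingers":0,"linear":[0,0,0.02],"twist":0},{"fingers":0,"linear":[0,0,0.02],"twist":0},{"fingers":0,"linear":[0,0,0.014],"twist":0},{"fingers":0,"linear":[0,0,0.008],"twist":0},{"fingers":0,"linear":[0,0,0],"twist":0}]'

```text
clock: 25.97
eef_pos: [619.8, -23.4, 11.6]
tool_rot: [-3.128, -0.01, 1.515]
force: [-0.1, 1.0, -1.8]
width: 32.5
gripper_force: 60.0
```

drive_tool --motion '[{"fingers":0,"linear":[0,0,0],"twist":0},{"fingers":0,"linear":[0,0,0],"twist":0},{"fingers":0,"linear":[0,0,0],"twist":0},{"fingers":0,"linear":[0,0,0],"twist":0}]'

```text
clock: 26.3
eef_pos: [621.2, -23.6, 13.9]
tool_rot: [-3.132, -0.01, 1.515]
force: [-0.4, -0.1, -1.3]
width: 32.2
gripper_force: 60.0
```

drive_tool --motion '[{"fingers":0,"linear":[0,0,0.003],"twist":0},{"fingers":0,"linear":[0,0,0],"twist":0},{"fingers":0.55,"linear":[0,0,0],"twist":0},{"fingers":0.55,"linear":[0,0,0],"twist":0},{"fingers":0.55,"linear":[0,0,0],"twist":0}]'

```text
clock: 26.72
eef_pos: [620.7, -23.5, 10.1]
tool_rot: [-3.13, -0.01, 1.515]
force: [1.0, -0.9, 0.6]
width: 47.5
gripper_force: 0.0
```

drive_tool --motion '[{"fingers":0.55,"linear":[0,0,-0.02],"twist":0},{"fingers":0.55,"linear":[0,0,-0.03],"twist":0},{"fingers":0.55,"linear":[0,0,-0.04],"twist":0},{"fingers":0.55,"linear":[0,0,-0.04],"twist":0},{"fingers":0.55,"linear":[0,0,-0.04],"twist":0}]'

```text
clock: 27.13
eef_pos: [622.0, -25.5, 181.7]
tool_rot: [-3.129, -0.01, 1.515]
force: [-0.0, 0.3, -0.4]
width: 47.0
gripper_force: 0.0
```

drive_tool --motion '[{"fingers":0.55,"linear":[0,-0.04,0],"twist":0},{"fingers":0.55,"linear":[0,-0.04,0],"twist":0},{"fingers":0.55,"linear":[0,-0.04,0],"twist":0},{"fingers":0.55,"linear":[0,0,0],"twist":0},{"fingers":0.55,"linear":[0,0,0],"twist":0}]'

```text
clock: 27.55
eef_pos: [500.0, -18.0, 181.5]
tool_rot: [-3.128, -0.012, 1.513]
force: [1.1, -1.1, 0.3]
width: 46.7
gripper_force: 0.0
```

```bash
python3 - <<'E'
from cell import cams
import cv2,numpy as np
t=cams.get_image("top")["color"]; s=cams.get_image("side")["color"]
a=cv2.resize(t[145:305,120:360],None,fx=2.5,fy=2.5,interpolation=2); b=cv2.resize(s[140:275,230:400],None,fx=1.4,fy=1.4,interpolation=2)
c=np.zeros((a.shape[0]+b.shape[0],600,3),np.uint8); c[:a.shape[0]]=a; c[a.shape[0]:,:b.shape[1]]=b
cv2.imwrite("pics/end.png",c)
E
```

```text
(no output)
```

View pics/end.png

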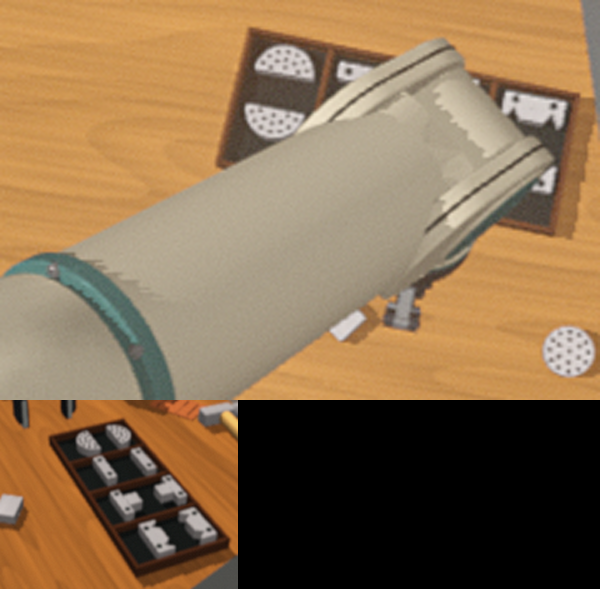

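The side view shows all four jaws flat in front of their mates (half, flat, nose and notch down the tray). The round plate (568,350) and the block (348,325) have not been disturbed, and the arm is clear. I hand in.

```bash
python3 -c "
from cell import ctrl
print(ctrl.finish_job())"
```

```text
the job is handed in; nothing more can be done
None
```

I put all four jaws in the tray flat in front of their mates, left the round plate and block where they were, and handed the job in at about 28 s; it returned no verdict.

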